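# Fill the thread rack from light to dark

## Robot

A 6-joint arm with a two-finger parallel gripper is mounted at the origin on the work surface. World frame = base frame: x ahead of the robot, y to its left, z up, the work surface at z = 0. Lengths are in mm, angles in rad, forces in N, time in s.
With the tool pointing down it reaches from about 350 to 1000 mm from the base axis. Payload 7.1 kg.
Tool frame: the origin (TCP) lies between the finger pads; the fingertips stand 8 mm ahead of it and the grasp point (between the pads) lies 11 mm behind it; z points along the fingers, y is the line along which they close (so a half turn about z gives the same grasp; the last joint's range is limited). The gripper opens to 85 mm and grips with 20 to 120 N. Pads are 22 mm wide; open, the fingers measure 114 mm over their backs; the gripper's body (76 mm by 85 mm) begins 54 mm behind the grasp point. The pads swing forward as they close: fully open they stand 13 mm farther back than shut.
Start: joints at [1.257, 0.423, 1.63, -0, 1.089, -0.019], TCP at [181.561, 598.031, 239.319] pointing down, gripper open.
Joint ranges: [-3, 3], [-0.9, 2.11], [0.09, 2.58], [-1.31, 4.45], [0.11, 2.69], [-2.54, 2.54]. Speed limits (rad/s): [2.39, 2.39, 3.01, 3.14, 3.14, 3.14].

## Interface

Orientations are given as [roll, pitch, yaw] about the fixed x, y, z axes, in that order (R = Rz(yaw) Ry(pitch) Rx(roll)).
In Python, from station import manip gives the robot as it stands.
- The arm moves only by the tool servo_tool, never from a script. Its argument "plan" is a list that holds one entry, the list of rows, each a list of 7 numbers: the shift along the tool's x, y, z scaled (see below), then the turn, a rotation vector about the tool's x, y, z scaled (see below), then the finger opening in mm, from 0 to 85.4. In form: [[[tx, ty, tz, rx, ry, rz, jaw], ...]]. A call has 1 to 8 rows; each row shifts and turns the commanded pose from where the row before left it, along the tool's axes as they then stand; what a row does not reach is not made up. The controller multiplies each number of a shift by 0.6 m and each number of a turn by 180 degrees. A row lasts 1/8 s, in which the tool goes at most 62.5 mm and 10.7 degrees, less where a joint would pass 70% of its speed; a pose out of reach is approached as far as the arm can. A call with a number of a shift or a turn outside -1 to 1 is refused whole. A call with a gripper value outside its range is refused whole. The fingers move at their own pace and stop on an object; the grip force is fixed at half the most. Time passes only in rows, so rows that do not move let the fingers close. It gives the time, the measured TCP pose, the force, the opening and the grip force at its end, in the units of the state.
- manip.sense(): the state, without advancing time (a new reading comes with each control period).
- manip.capture(name): name is "scene" or "top" or "wrist"; returns the picture (480x640x3 uint8, red, green, blue); there is no depth.
- manip.camera_model(name): a dict with "mtx" (3x3 intrinsics, pixels), "extrinsics" (4x4, takes a point from camera to world coordinates). Camera axes: x right, y down, z forward; pixel columns grow to the right and rows downward; lengths in mm; the calibration is good to about 2 mm. A picture is of the moment at which its call begins: read the wrist's pose just before it. camera_model takes no time and is no camera call; for the wrist camera it gives the pose at the moment of the call.
- manip.close_job(): hands the job in; it is judged then, once.
The state is a dict: "clock": time; "joints": joint angles; "dq": joint speeds; "joint_efforts": joint torques, N m; "eef_pos": TCP position; "tcp_rot": TCP orientation; "force": force on the tool from outside, world axes, zero at the start; "moment": the same for the moment, N m; "width": opening from 0.0 (shut) to 1.0 (fully open); "grasp_force": force on a finger pad.
Only numpy, scipy, OpenCV 4.12 (cv2) and the standard library are available. Lean on these libraries where they do the work, as an engineer would, in place of code of your own. Each camera call takes 0.05 s, during which the arm holds its last target. There are 200 camera calls.

## Task

The thread rack has the white cone at one end and the black cone at the other. Stand the four blue cones on the four free pins between them so that the row runs from light to dark: the palest blue next to the white, then sky blue, then royal blue, and navy next to the black. Each cone must stand upright over its pin, right down on the rack, and the white and black cones stay where they are.

Things in the scene. Friction and masses are not known exactly. Their poses are not given: they have to be found in the camera images.
- pale_blue_cone: Thread cone, palest blue thread on a brown paper core: 114 mm high, 60 mm across at the foot, 52 mm at 60 mm height, 48 mm at 98 mm, core tip 24 mm; 60 to 120 g. Hollow foot: bore 30 mm across, 60 mm deep. Origin: centre of its foot, z up; round. Starts on the table, nearer the robot than the rack, among the other blues and an orange cone that is not wanted.
- sky_blue_cone: Thread cone, sky blue (second palest) thread on a brown paper core: 114 mm high, 60 mm across at the foot, 52 mm at 60 mm height, 48 mm at 98 mm, core tip 24 mm; 60 to 120 g. Hollow foot: bore 30 mm across, 60 mm deep. Origin: centre of its foot, z up; round. Starts on the table, nearer the robot than the rack, among the other blues and an orange cone that is not wanted.
- royal_blue_cone: Thread cone, royal blue (second darkest) thread on a brown paper core: 114 mm high, 60 mm across at the foot, 52 mm at 60 mm height, 48 mm at 98 mm, core tip 24 mm; 60 to 120 g. Hollow foot: bore 30 mm across, 60 mm deep. Origin: centre of its foot, z up; round. Starts on the table, nearer the robot than the rack, among the other blues and an orange cone that is not wanted.
- navy_cone: Thread cone, navy blue (darkest blue) thread on a brown paper core: 114 mm high, 60 mm across at the foot, 52 mm at 60 mm height, 48 mm at 98 mm, core tip 24 mm; 60 to 120 g. Hollow foot: bore 30 mm across, 60 mm deep. Origin: centre of its foot, z up; round. Starts on the table, nearer the robot than the rack, among the other blues and an orange cone that is not wanted.
- white_cone: Thread cone, white thread on a brown paper core: 114 mm high, 60 mm across at the foot, 52 mm at 60 mm height, 48 mm at 98 mm, core tip 24 mm; 60 to 120 g. Hollow foot: bore 30 mm across, 60 mm deep. Origin: centre of its foot, z up; round. Stands on the rack over the pin at one end (either end), 84 mm from the nearest free pin; stays there.
- black_cone: Thread cone, black thread on a brown paper core: 114 mm high, 60 mm across at the foot, 52 mm at 60 mm height, 48 mm at 98 mm, core tip 24 mm; 60 to 120 g. Hollow foot: bore 30 mm across, 60 mm deep. Origin: centre of its foot, z up; round. Stands on the rack over the pin at one end (either end), 84 mm from the nearest free pin; stays there.
- pin_1: The first free pin, counted from the robot's right (-y), of the fixed wooden rack (plank 505 by 86 mm, lying roughly left to right, top face 20 mm above the table; six pins in a straight row 84 mm apart, on grey felt discs; end pins hold the white and black cones). Dark dowel 8 mm thick, 55 mm high. Origin: its foot on the rack's top face; y along the row to the next number, z up.
- pin_2: The second free pin, counted from the robot's right (-y), of the fixed wooden rack (plank 505 by 86 mm, lying roughly left to right, top face 20 mm above the table; six pins in a straight row 84 mm apart, on grey felt discs; end pins hold the white and black cones). Dark dowel 8 mm thick, 55 mm high. Origin: its foot on the rack's top face; y along the row to the next number, z up.
- pin_3: The third free pin, counted from the robot's right (-y), of the fixed wooden rack (plank 505 by 86 mm, lying roughly left to right, top face 20 mm above the table; six pins in a straight row 84 mm apart, on grey felt discs; end pins hold the white and black cones). Dark dowel 8 mm thick, 55 mm high. Origin: its foot on the rack's top face; y along the row to the next number, z up.
- pin_4: The fourth free pin, counted from the robot's right (-y), of the fixed wooden rack (plank 505 by 86 mm, lying roughly left to right, top face 20 mm above the table; six pins in a straight row 84 mm apart, on grey felt discs; end pins hold the white and black cones). Dark dowel 8 mm thick, 55 mm high. Origin: its foot on the rack's top face; y along the row to the next number, z up.
Things that resemble listed ones, but are neither listed nor needed, are in the scene too. What is meant by the black_cone is not green or pink, and is the larger of those in its own colour.

How it is judged:
By the outcome, as a careful person would: the job done as asked, in the order asked, and still so for the second after the job is handed in, with the robot touching nothing.
It also fails if it takes over 93 s, if anything falls off the work surface, if the arm or the gripper's body presses on something with over 40 N, if the wrist force passes 120 N, or if a joint passes its speed limit or range.

## Working session

There is one attempt and no reset: what is moved stays moved. The work goes in short steps, Python scripts to look and compute and a tool call to move; the robot and the scene stay as the last step left them, time stands still between calls to the robot, and variables do not carry over. Pictures are saved under pics/ and viewed, at most 15 in all, crops included, and the job is handed in when it is done.

Besides the shell and the picture viewer there is one more tool, called as name(argument=value, ...), one argument or row to a line, values as JSON. servo_tool: Moves the arm, as the interface text tells. Its arguments: {"type":"object","properties":{"plan":{"type":"array"}},"required":["plan"]}

```bash
mkdir -p pics; ls; python3 - <<'E'
from station import manip
import cv2
print(manip.sense())
for n in("top","scene"):
    cv2.imwrite(f"pics/{n}0.png",manip.capture(n)[:,:,::-1]); m=manip.camera_model(n); print(m)
E
```

```text
pics
{'clock': 0.0, 'joints': array([ 1.25698136e+00,  4.23868279e-01,  1.63070285e+00, -1.95551945e-05,
        1.08856733e+00, -1.90195474e-02]), 'dq': array([ 6.89459392e-04, -5.85922983e-04,  1.24690526e-03, -5.20451135e-04,
       -5.97475006e-04,  3.14792297e-05]), 'joint_efforts': array([ 1.98152316e-03, -5.57380593e+01, -2.81745207e+01,  6.08081905e-05,
        7.31450928e-03,  1.53206514e-05]), 'eef_pos': array([181.41709774, 597.53283798, 238.52348652]), 'tcp_rot': array([-3.14004680e+00, -1.20907443e-05,  2.84680631e+00]), 'force': array([ 0.444829  , -0.02995786,  0.1318419 ]), 'moment': array([-0.02347364, -0.0091854 , -0.0278216 ]), 'grasp_force': 0.0, 'width': 1.0019481025401091}
{'mtx': array([[479.82117056,   0.        , 323.29063293],
       [  0.        , 479.82117056, 240.45684031],
       [  0.        ,   0.        ,   1.        ]]), 'extrinsics': array([[-1.58144191e-02, -9.97483644e-01,  6.91106697e-02,
         5.19072729e+02],
       [-9.99871144e-01,  1.59670971e-02,  1.65729744e-03,
         7.65979545e+01],
       [-2.75662387e-03, -6.90755552e-02, -9.97607623e-01,
         1.22923414e+03],
       [ 0.00000000e+00,  0.00000000e+00,  0.00000000e+00,
         1.00000000e+00]])}
{'mtx': array([[456.33916907,   0.        , 319.46705436],
       [  0.        , 456.33916907, 243.70913709],
       [  0.        ,   0.        ,   1.        ]]), 'extrinsics': array([[ 3.08833979e-01,  7.64211362e-01, -5.66217775e-01,
         1.27504976e+03],
       [ 9.51111122e-01, -2.50042626e-01,  1.81290700e-01,
        -1.21626649e+02],
       [-3.03416633e-03, -5.94524751e-01, -8.04071585e-01,
         9.47840732e+02],
       [ 0.00000000e+00,  0.00000000e+00,  0.00000000e+00,
         1.00000000e+00]])}
```

View pics/top0.png

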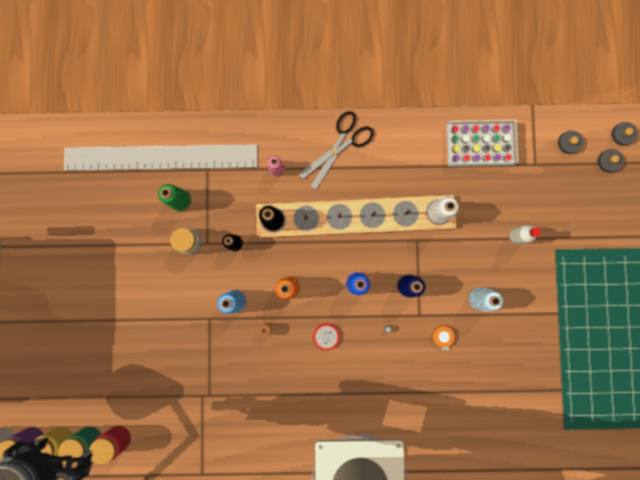

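View pics/scene0.png

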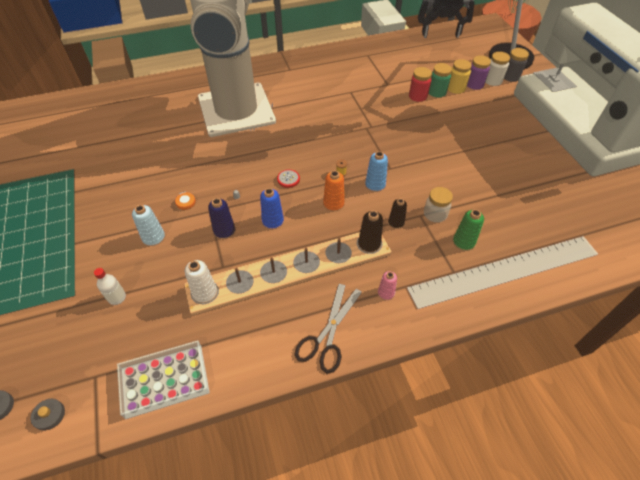

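The top view has black at (270,217) on the +y end and white at (443,209) on the -y end. So pins 1 to 4 take pale, sky, royal and navy. The cones are at: sky (231,301), royal (358,284), navy (411,286), pale (487,299), with orange at (287,288) to be left alone.

```bash
python3 - <<'E'
import cv2
a=cv2.imread("pics/top0.png")
c=cv2.resize(a[260:325,210:510],None,fx=2.6,fy=2.6,interpolation=cv2.INTER_CUBIC)
d=cv2.resize(a[185:245,250:470],None,fx=3.6,fy=3.6,interpolation=cv2.INTER_CUBIC)[:,:780]
import numpy as np
cv2.imwrite("pics/crop1.png",np.vstack([c,d]))
print(c.shape,d.shape)
b=cv2.imread("pics/scene0.png")
cv2.imwrite("pics/crop2.png",cv2.resize(b[145:310,125:395],None,fx=2.9,fy=2.9,interpolation=cv2.INTER_CUBIC))
E
```

```text
(169, 780, 3) (216, 780, 3)
```

View pics/crop1.png

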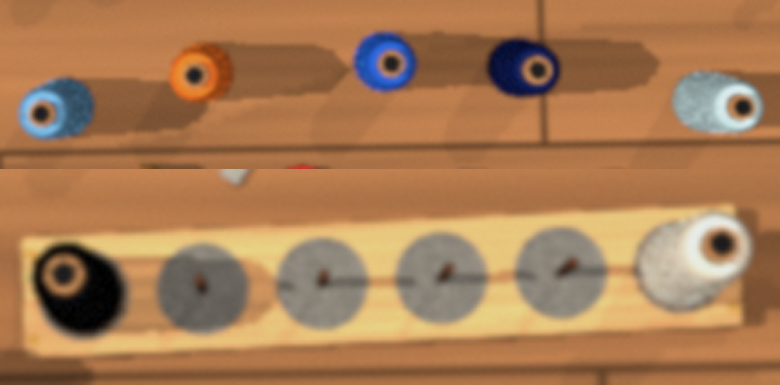

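View pics/crop2.png

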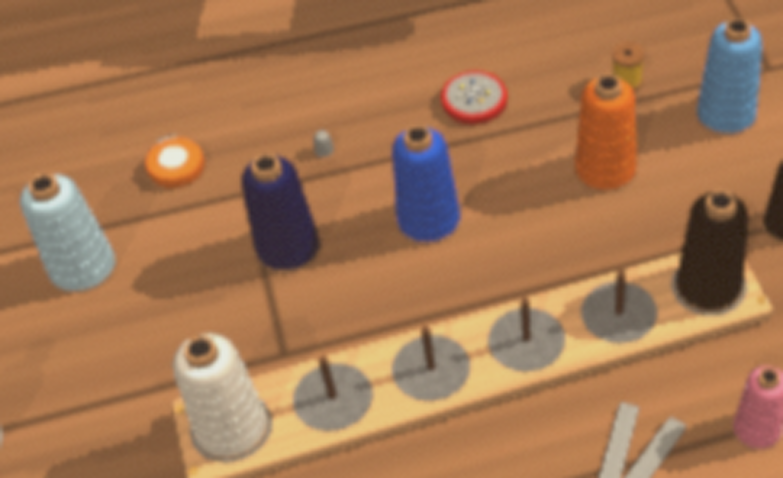

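In the enlarged crops I can read the core tips and felt discs in both views. I'll project them at their known heights and compare the two cameras.

```bash
cat > h.py <<'E'
import numpy as np
from station import manip
def ray(cam,uv,z):
    m=manip.camera_model(cam) if isinstance(cam,str) else cam
    d=m["extrinsics"][:3,:3]@np.linalg.solve(m["mtx"],[uv[0],uv[1],1]); o=m["extrinsics"][:3,3]
    return o+d*(z-o[2])/d[2]
E
python3 - <<'E'
from h import *
T={'sky':(41,114,0),'orange':(194,76,0),'royal':(391,64,0),'navy':(538,70,0),'pale':(742,107,0),'white':(722,243,1),'black':(63,273,1),'pin4':(203,288,2),'pin3':(322,283,2),'pin2':(441,279,2),'pin1':(560,272,2)}
S={'pale':(44,185),'navy':(266,167),'royal':(417,138),'sky':(738,29),'white':(201,348),'black':(721,204),'orange':(609,86),'pin1':(333,396),'pin2':(431,367),'pin3':(526,339),'pin4':(620,311)}
for k,(u,v,t) in T.items():
    z=[114,134,20][t]
    p=((u+.5)/2.6-.5+210,(v+.5)/2.6-.5+260) if t==0 else ((u+.5)/3.6-.5+250,(v-169+.5)/3.6-.5+185)
    s=((S[k][0]+.5)/2.9-.5+125,(S[k][1]+.5)/2.9-.5+145)
    print(k,ray("top",p,z).round(1)[:2],ray("scene",s,z).round(1)[:2])
E
```

```text
sky [453.9 306.7] [457.6 307.7]
orange [485.4 170.4] [489.9 171.6]
royal [493.2  -5.1] [497.6  -4.8]
navy [ 485.9 -135.7] [ 490.2 -133.7]
pale [ 450.3 -315.7] [ 452.4 -313. ]
white [ 671.5 -214.5] [ 671.4 -211.5]
black [659.  206.4] [662.  206.4]
pin4 [661.4 121.4] [660.6 124.8]
pin3 [663.6  37.6] [663.3  39.4]
pin2 [665.  -46.2] [665.7 -44.3]
pin1 [ 668.6 -130.1] [ 668.2 -128.1]
```

Both cameras agree within about 4 mm, and the pins come out 84 mm apart as they should. I'll use yaw π/2, so the fingers close along x, across the row. Tool shifts then map as tx = world +y, ty = world +x and tz = down. First I turn the wrist.

servo_tool(
  plan=[
    [[0,0,0,0,0,0.058,85],[0,0,0,0,0,0.058,85],[0,0,0,0,0,0.058,85],[0,0,0,0,0,0.058,85],[0,0,0,0,0,0.058,85],[0,0,0,0,0,0.058,85],[0,0,0,0,0,0.058,85],[0,0,0,0,0,0,85]],
  ],
)

```text
clock: 1.1
eef_pos: [181.5, 597.8, 238.9]
tcp_rot: [-3.141, 0.001, 1.573]
force: [0.1, -0.4, -0.3]
width: 0.996
grasp_force: 0.0
```

servo_tool(
  plan=[
    [[-0.0693,0.0654,0.0093,0,0,0,85],[-0.0693,0.0654,0.0093,0,0,0,85],[-0.0693,0.0654,0.0093,0,0,0,85],[-0.0693,0.0654,0.0093,0,0,0,85],[-0.0693,0.0654,0.0093,0,0,0,85],[-0.0693,0.0654,0.0093,0,0,0,85],[-0.0693,0.0654,0.0093,0,0,0,85],[0,0,0,0,0,0,85]],
  ],
)

```text
clock: 2.1
eef_pos: [458.4, 304.3, 199.8]
tcp_rot: [-3.141, 0.001, 1.571]
force: [-0.3, 0.0, 0.4]
width: 1.001
grasp_force: 0.0
```

```bash
python3 - <<'E'
from h import *; import cv2
m=manip.camera_model("wrist"); s=manip.sense(); print(m["mtx"].round(1).tolist(),m["extrinsics"].round(3).tolist(),s["eef_pos"],s["tcp_rot"],s["joints"].round(2))
cv2.imwrite("pics/w1.png",manip.capture("wrist")[:,:,::-1])
E
```

```text
[[402.7, 0.0, 321.3], [0.0, 402.7, 240.1], [0.0, 0.0, 1.0]] [[1.0, 0.001, -0.0, 459.504], [0.001, -0.965, -0.262, 369.922], [-0.0, 0.262, -0.965, 335.554], [0.0, 0.0, 0.0, 1.0]] [458.42085794 304.27202307 199.780974  ] [-3.14135380e+00  7.18840752e-04  1.57060479e+00] [ 0.56  0.37  1.83 -0.    0.95  0.57]
```

View pics/w1.png

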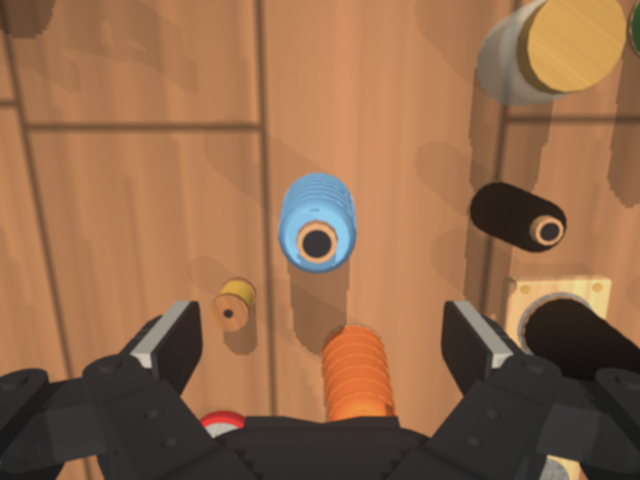

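The wrist view puts the sky cone's tip at (317,243), which is (457,308) and agrees with the other cameras. Now I descend and grasp.

servo_tool(
  plan=[
    [[0.0055,-0.0025,0,0,0,0,85],[0,0,0.075,0,0,0,85],[0,0,0.076,0,0,0,85],[0,0,0.075,0,0,0,85],[0,0,0,0,0,0,85],[0,0,0,0,0,0,30],[0,0,0,0,0,0,30],[0,0,0,0,0,0,30]],
  ],
)

```text
clock: 3.15
eef_pos: [456.1, 311.5, 67.2]
tcp_rot: [3.138, -0.002, 1.572]
force: [-2.0, -0.0, 7.5]
width: 0.573
grasp_force: 60.7
```

servo_tool(
  plan=[
    [[0,0,0,0,0,0,30],[0,0,-0.04,0,0,0,30],[0,0,-0.07,0,0,0,30],[0,0,-0.07,0,0,0,30],[0,0,-0.07,0,0,0,30],[0,0,0,0,0,0,30],[0,0,0,0,0,0,30]],
  ],
)

```text
clock: 4.03
eef_pos: [454.7, 310.3, 215.3]
tcp_rot: [3.141, -0.001, 1.571]
force: [-0.5, 0.6, -0.5]
width: 0.575
grasp_force: 62.8
```

```bash
python3 - <<'E'
from h import *; import cv2
s=manip.sense(); print(s["eef_pos"],s["tcp_rot"],s["width"],s["grasp_force"],s["force"])
cv2.imwrite("pics/w2.png",manip.capture("wrist")[:,:,::-1]); print(manip.camera_model("wrist")["extrinsics"][:3,3]); print(manip.sense()["eef_pos"])
E
```

```text
[454.71469198 310.27677851 215.27030348] [ 3.14064638e+00 -6.19622112e-04  1.57131098e+00] 0.5746216435964754 62.8369888337329 [-0.45916649  0.55544907 -0.54635581]
[455.37941015 375.62837242 350.17806435]
[454.33924691 310.04348412 214.38950249]
```

View pics/w2.png

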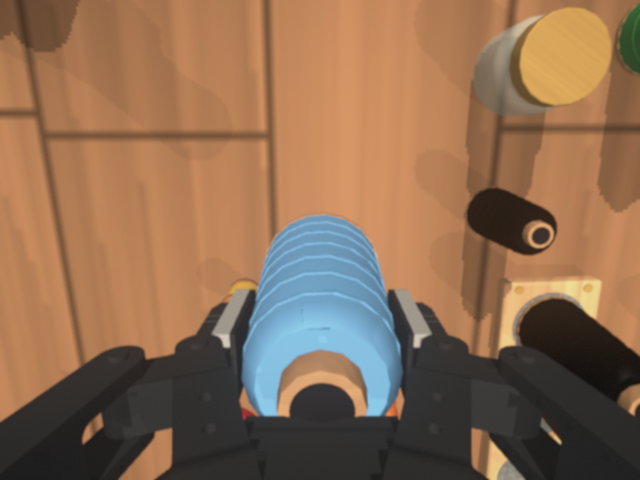

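The cone is held centred, with its tip at (322,400). Next I carry it over pin 2.

servo_tool(
  plan=[
    [[-0.0741,0.0439,0,0,0,0,30],[-0.0741,0.0439,0,0,0,0,30],[-0.0741,0.0439,0,0,0,0,30],[-0.0741,0.0439,0,0,0,0,30],[-0.0741,0.0439,0,0,0,0,30],[-0.0741,0.0439,0,0,0,0,30],[-0.0741,0.0439,0,0,0,0,30],[-0.0741,0.0439,0,0,0,0,30]],
  ],
)

```text
clock: 5.08
eef_pos: [665.6, -46.7, 212.8]
tcp_rot: [-3.139, -0.0, 1.571]
force: [0.5, 0.9, -1.2]
width: 0.568
grasp_force: 62.8
```

servo_tool(
  plan=[
    [[0,0,0,0,0,0,30],[0,0,0,0,0,0,30]],
  ],
)

```text
clock: 5.32
eef_pos: [664.6, -44.9, 213.0]
tcp_rot: [-3.138, -0.001, 1.571]
force: [-0.7, -0.3, -0.7]
width: 0.575
grasp_force: 62.8
```

```bash
python3 - <<'E'
from h import *; import cv2
s=manip.sense(); print(s["eef_pos"],s["tcp_rot"],s["width"]); m=manip.camera_model("wrist"); print(m["extrinsics"][:3,3])
a=manip.capture("wrist")[:,:,::-1].copy()
E=np.linalg.inv(m["extrinsics"])
for p in [(668.4,-129.1),(665.3,-45.3),(663.5,38.5),(661,123.1)]:
    q=m["mtx"]@(E@[*p,20,1])[:3]; print((q[:2]/q[2]).round(1))
cv2.imwrite("pics/w3.png",a)
E
```

```text
[664.64209423 -44.948009   212.98538461] [-3.13844356e+00 -6.04079011e-04  1.57067789e+00] 0.5751122138607476
[666.08973098  20.51651139 348.8405405 ]
[324.9 306.5]
[321.6 213.4]
[319.4 107.4]
[316.  -15.8]
```

View pics/w3.png

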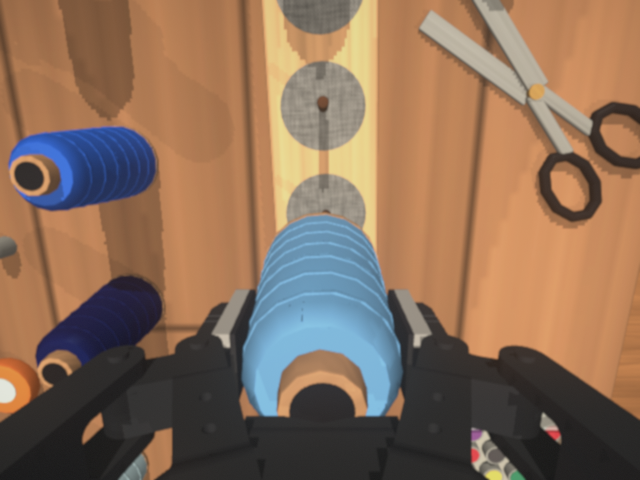

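The pin 3 disc appears at (323,104) against a predicted (319,107), and pin 2's disc is centred near u=326. I'll shift about 3 mm in +x and 1 mm in +y, then descend.

servo_tool(
  plan=[
    [[0.002,0.0045,0.02,0,0,0,30],[0,0,0.06,0,0,0,30],[0,0,0.06,0,0,0,30],[0,0,0.04,0,0,0,30],[0,0,0.015,0,0,0,30],[0,0,0.01,0,0,0,30],[0,0,0,0,0,0,30]],
  ],
)

```text
clock: 6.25
eef_pos: [668.8, -43.7, 92.0]
tcp_rot: [3.141, 0.0, 1.572]
force: [-0.0, 0.4, -0.6]
width: 0.567
grasp_force: 62.8
```

servo_tool(
  plan=[
    [[0,0,0.004,0,0,0,30],[0,0,0.004,0,0,0,30],[0,0,0.002,0,0,0,30],[0,0,0,0,0,0,30]],
  ],
)

```text
clock: 6.75
eef_pos: [669.0, -44.1, 87.2]
tcp_rot: [3.14, 0.0, 1.571]
force: [-1.7, 0.9, 8.0]
width: 0.575
grasp_force: 64.0
```

Contact at 8 N and the expected height, so it's seated. Release and rise.

servo_tool(
  plan=[
    [[0,0,0,0,0,0,85],[0,0,0,0,0,0,85],[0,0,0,0,0,0,85],[0,0,0,0,0,0,85],[0,0,-0.05,0,0,0,85],[0,0,-0.08,0,0,0,85],[0,0,-0.08,0,0,0,85],[0,0,0,0,0,0,85]],
  ],
)

```text
clock: 7.75
eef_pos: [671.2, -44.1, 216.5]
tcp_rot: [3.133, 0.001, 1.571]
force: [-0.7, -0.2, -0.7]
width: 0.994
grasp_force: 0.0
```

```bash
python3 - <<'E'
from h import *; import cv2
s=manip.sense(); print(s["eef_pos"])
cv2.imwrite("pics/w4.png",manip.capture("wrist")[:,:,::-1]); print(manip.camera_model("wrist")["extrinsics"][:3,3])
E
```

```text
[671.19315193 -44.1482483  216.4969475 ]
[670.04255484  21.55192881 349.65517508]
```

View pics/w4.png

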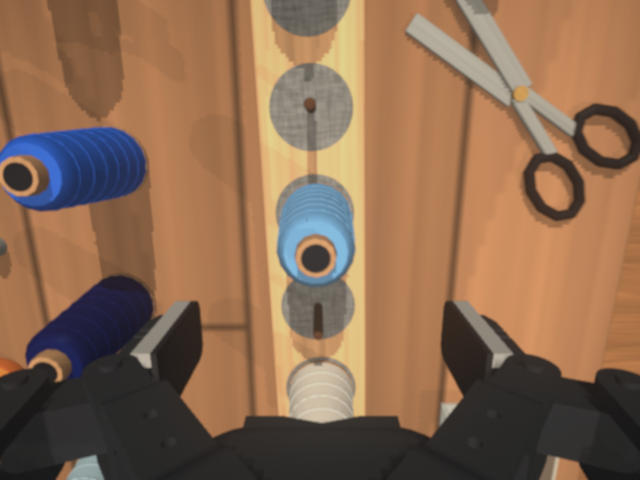

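The sky cone stands upright over pin 2, tip at (316,257). The wrist view puts royal at (17,176), about (494,-4). I'll fetch it.

servo_tool(
  plan=[
    [[0.0167,-0.073,0,0,0,0,85],[0.0167,-0.073,0,0,0,0,85],[0.0167,-0.073,0,0,0,0,85],[0.0167,-0.073,0,0,0,0,85],[0,0,0,0,0,0,85],[0,0,0,0,0,0,85]],
  ],
)

```text
clock: 8.55
eef_pos: [493.8, -4.0, 211.3]
tcp_rot: [-3.142, 0.0, 1.571]
force: [0.5, -0.5, 1.2]
width: 0.996
grasp_force: 0.0
```

```bash
cat >> h.py <<'E'
import cv2
def tip(z=114):
    "core hole nearest image centre: dark blob ringed by core"
    m=manip.camera_model("wrist"); s=manip.sense(); a=manip.capture("wrist")
    g=cv2.GaussianBlur(a,(5,5),0); h=cv2.cvtColor(g,cv2.COLOR_RGB2HSV)
    c=((h[...,0]>3)&(h[...,0]<22)&(h[...,1]>60)&(h[...,2]>40)).astype(np.uint8)
    x=cv2.HoughCircles(cv2.medianBlur(cv2.cvtColor(a,cv2.COLOR_RGB2GRAY)[150:340,220:420],3),cv2.HOUGH_GRADIENT,1,30,param1=120,param2=14,minRadius=9,maxRadius=24)
    print("eef",s["eef_pos"].round(1),"w",round(s["width"],3))
    for u,v,r in ([] if x is None else x[0][:5]):
        u+=220;v+=150; print((u,v,r),ray(m,(u,v),z).round(1))
    return a
E
python3 -c "
from h import *
a=tip(); cv2.imwrite('pics/w5.png',a[100:380,160:480,::-1])"
```

```text
eef [493.8  -4.  211.3] w 0.996
(np.float32(324.5), np.float32(245.5), np.float32(13.8)) [496.8  -4.9 114. ]
```

View pics/w5.png

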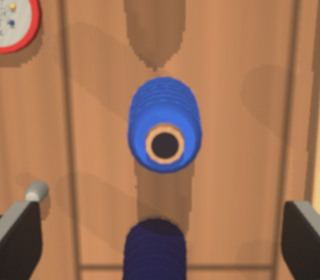

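Royal is centred under the gripper, tip at (324.5,245.5). Descend and grasp.

servo_tool(
  plan=[
    [[-0.001,0.0025,0.08,0,0,0,85],[0,0,0.08,0,0,0,85],[0,0,0.083,0,0,0,85],[0,0,0,0,0,0,85],[0,0,0,0,0,0,30],[0,0,0,0,0,0,30],[0,0,0,0,0,0,30],[0,0,0,0,0,0,30]],
  ],
)

```text
clock: 9.6
eef_pos: [496.6, -4.6, 68.2]
tcp_rot: [3.137, 0.0, 1.571]
force: [0.3, -0.5, 7.1]
width: 0.571
grasp_force: 61.0
```

servo_tool(
  plan=[
    [[0,0,-0.04,0,0,0,30],[0,0,-0.07,0,0,0,30],[0,0,-0.07,0,0,0,30],[0,0,-0.07,0,0,0,30],[0,0,0,0,0,0,30],[0,0,0,0,0,0,30]],
  ],
)

```text
clock: 10.35
eef_pos: [494.5, -4.6, 216.4]
tcp_rot: [3.14, 0.0, 1.571]
force: [-0.6, 0.4, -1.5]
width: 0.57
grasp_force: 62.7
```

servo_tool(
  plan=[
    [[0.0183,0.0704,0,0,0,0,30],[0.0183,0.0704,0,0,0,0,30],[0.0183,0.0704,0,0,0,0,30],[0.0183,0.0704,0,0,0,0,30],[0,0,0,0,0,0,30],[0,0,0,0,0,0,30]],
  ],
)

```text
clock: 11.1
eef_pos: [662.1, 39.4, 214.0]
tcp_rot: [-3.138, 0.0, 1.571]
force: [-0.3, -0.6, 0.7]
width: 0.567
grasp_force: 62.6
```

```bash
python3 - <<'E'
from h import *
m=manip.camera_model("wrist"); s=manip.sense(); a=manip.capture("wrist")
print(s["eef_pos"],m["extrinsics"][:3,3]); cv2.imwrite("pics/w6.png",a[:420,160:520,::-1])
E
```

```text
[662.10582161  39.3524888  213.99645658] [663.59902521 104.89751911 349.82233142]
```

View pics/w6.png

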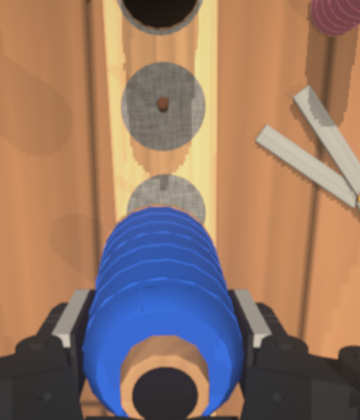

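The pin 3 disc is centred near u=326 and the cone axis near u=320. I'll shift +3.5 mm in x and +1 mm in y, then lower.

servo_tool(
  plan=[
    [[0.0015,0.0055,0.02,0,0,0,30],[0,0,0.06,0,0,0,30],[0,0,0.06,0,0,0,30],[0,0,0.04,0,0,0,30],[0,0,0.015,0,0,0,30],[0,0,0.01,0,0,0,30],[0,0,0,0,0,0,30]],
  ],
)

```text
clock: 12.02
eef_pos: [667.2, 40.3, 93.3]
tcp_rot: [3.141, -0.0, 1.571]
force: [0.1, 0.2, -0.9]
width: 0.574
grasp_force: 62.6
```

servo_tool(
  plan=[
    [[0,0,0.004,0,0,0,30],[0,0,0.003,0,0,0,30],[0,0,0,0,0,0,30]],
  ],
)

```text
clock: 12.4
eef_pos: [667.1, 40.3, 88.8]
tcp_rot: [3.141, 0.0, 1.571]
force: [-0.3, 0.0, -0.9]
width: 0.567
grasp_force: 62.6
```

servo_tool(
  plan=[
    [[0,0,0.002,0,0,0,30],[0,0,0.002,0,0,0,30],[0,0,0,0,0,0,30]],
  ],
)

```text
clock: 12.78
eef_pos: [667.3, 40.4, 88.1]
tcp_rot: [3.141, -0.0, 1.571]
force: [-5.1, -0.1, 13.6]
width: 0.57
grasp_force: 64.3
```

Seated with 13.6 N. Release, rise, and go to navy.

servo_tool(
  plan=[
    [[0,0,0,0,0,0,85],[0,0,0,0,0,0,85],[0,0,0,0,0,0,85],[0,0,0,0,0,0,85],[0,0,-0.05,0,0,0,85],[0,0,-0.08,0,0,0,85],[0,0,-0.082,0,0,0,85],[0,0,0,0,0,0,85]],
  ],
)

```text
clock: 13.78
eef_pos: [669.8, 40.5, 218.4]
tcp_rot: [3.133, -0.0, 1.571]
force: [0.9, -0.4, 0.7]
width: 0.993
grasp_force: 0.0
```

servo_tool(
  plan=[
    [[-0.0583,-0.0596,0,0,0,0,85],[-0.0583,-0.0596,0,0,0,0,85],[-0.0583,-0.0596,0,0,0,0,85],[-0.0583,-0.0596,0,0,0,0,85],[-0.0583,-0.0596,0,0,0,0,85],[0,0,0,0,0,0,85],[0,0,0,0,0,0,85]],
  ],
)

```text
clock: 14.65
eef_pos: [488.5, -134.6, 213.1]
tcp_rot: [-3.142, -0.0, 1.571]
force: [0.3, 0.3, -0.5]
width: 0.994
grasp_force: 0.0
```

```bash
python3 -c "
from h import *
a=tip(); b=manip.capture('top')
cv2.imwrite('pics/w7.png',np.hstack([cv2.resize(a[100:380,160:480,::-1],(400,350)),cv2.resize(b[180:320,240:400,::-1],(400,350))]))"
```

```text
eef [ 488.5 -134.6  213.1] w 0.994
(np.float32(320.5), np.float32(243.5), np.float32(13.8)) [ 489.1 -134.8  114. ]
```

View pics/w7.png

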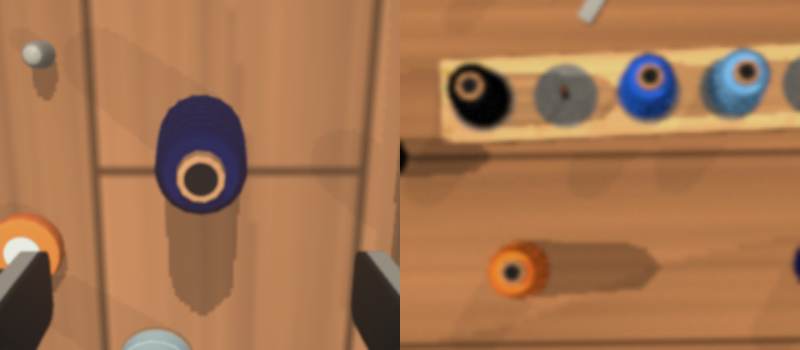

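Royal stands upright on pin 3. Navy is centred, tip at (320.5,243.5). Grasp it.

servo_tool(
  plan=[
    [[0,0.0005,0.08,0,0,0,85],[0,0,0.08,0,0,0,85],[0,0,0.083,0,0,0,85],[0,0,0,0,0,0,85],[0,0,0,0,0,0,30],[0,0,0,0,0,0,30],[0,0,0,0,0,0,30],[0,0,0,0,0,0,30]],
  ],
)

```text
clock: 15.75
eef_pos: [490.2, -135.1, 70.1]
tcp_rot: [3.137, 0.001, 1.571]
force: [-0.3, 0.8, 4.5]
width: 0.579
grasp_force: 60.5
```

servo_tool(
  plan=[
    [[0,0,-0.04,0,0,0,30],[0,0,-0.07,0,0,0,30],[0,0,-0.07,0,0,0,30],[0,0,-0.07,0,0,0,30],[0,0,0,0,0,0,30],[0,0,0,0,0,0,30]],
  ],
)

```text
clock: 16.5
eef_pos: [488.4, -134.6, 218.3]
tcp_rot: [3.14, 0.0, 1.571]
force: [-1.4, -0.0, -1.5]
width: 0.574
grasp_force: 62.2
```

servo_tool(
  plan=[
    [[0.072,0.0488,0,0,0,0,30],[0.072,0.0488,0,0,0,0,30],[0.072,0.0488,0,0,0,0,30],[0.072,0.0488,0,0,0,0,30],[0.072,0.0488,0,0,0,0,30],[0.072,0.0488,0,0,0,0,30],[0,0,0,0,0,0,30],[0,0,0,0,0,0,30]],
  ],
)

```text
clock: 17.5
eef_pos: [662.8, 124.3, 215.9]
tcp_rot: [-3.138, 0.001, 1.572]
force: [-0.5, -0.8, -0.9]
width: 0.569
grasp_force: 62.2
```

```bash
python3 - <<'E'
from h import *
m=manip.camera_model("wrist"); s=manip.sense(); a=manip.capture("wrist")
print(s["eef_pos"],m["extrinsics"][:3,3]); cv2.imwrite("pics/w8.png",a[:420,160:520,::-1])
E
```

```text
[662.84955191 124.27437749 215.88857088] [664.24200006 189.96450361 351.66702264]
```

View pics/w8.png

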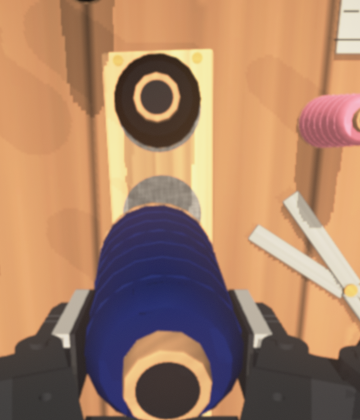

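The pin 4 disc is centred near crop u=162 and the cone foot near u=159, so it is nearly aligned. Shift +1.5 mm in x and lower.

servo_tool(
  plan=[
    [[0.001,0.0025,0.02,0,0,0,30],[0,0,0.06,0,0,0,30],[0,0,0.06,0,0,0,30],[0,0,0.04,0,0,0,30],[0,0,0.015,0,0,0,30],[0,0,0.01,0,0,0,30],[0,0,0,0,0,0,30]],
  ],
)

```text
clock: 18.42
eef_pos: [665.9, 125.1, 95.1]
tcp_rot: [3.141, -0.0, 1.571]
force: [0.7, -0.3, -1.5]
width: 0.574
grasp_force: 62.3
```

servo_tool(
  plan=[
    [[0,0,0.003,0,0,0,30],[0,0,0.003,0,0,0,30],[0,0,0.002,0,0,0,30],[0,0,0,0,0,0,30]],
  ],
)

```text
clock: 18.92
eef_pos: [665.9, 125.3, 90.3]
tcp_rot: [3.141, -0.0, 1.571]
force: [0.4, 0.8, 2.1]
width: 0.574
grasp_force: 62.6
```

servo_tool(
  plan=[
    [[0,0,0.002,0,0,0,30],[0,0,0,0,0,0,30]],
  ],
)

```text
clock: 19.18
eef_pos: [666.0, 125.4, 90.0]
tcp_rot: [3.141, -0.0, 1.571]
force: [-3.2, -0.8, 9.7]
width: 0.57
grasp_force: 63.5
```

servo_tool(
  plan=[
    [[0,0,0,0,0,0,85],[0,0,0,0,0,0,85],[0,0,0,0,0,0,85],[0,0,0,0,0,0,85],[0,0,-0.05,0,0,0,85],[0,0,-0.08,0,0,0,85],[0,0,-0.08,0,0,0,85],[-0.0815,-0.0397,0,0,0,0,85]],
  ],
)

```text
clock: 20.18
eef_pos: [645.7, 78.4, 219.6]
tcp_rot: [3.131, -0.001, 1.575]
force: [0.2, -0.9, -0.9]
width: 0.993
grasp_force: 0.0
```

servo_tool(
  plan=[
    [[-0.0815,-0.0397,0,0,0,0,85],[-0.0815,-0.0397,0,0,0,0,85],[-0.0815,-0.0397,0,0,0,0,85],[-0.0815,-0.0397,0,0,0,0,85],[-0.0815,-0.0397,0,0,0,0,85],[-0.0815,-0.0397,0,0,0,0,85],[-0.0815,-0.0397,0,0,0,0,85],[-0.0815,-0.0397,0,0,0,0,85]],
  ],
)

```text
clock: 21.18
eef_pos: [450.6, -316.5, 214.8]
tcp_rot: [3.141, 0.0, 1.571]
force: [0.9, -0.3, -0.6]
width: 0.997
grasp_force: 0.0
```

servo_tool(
  plan=[
    [[0,0,0,0,0,0,85],[0,0,0,0,0,0,85]],
  ],
)

```text
clock: 21.42
eef_pos: [451.3, -314.9, 214.6]
tcp_rot: [-3.142, -0.0, 1.57]
force: [-0.2, 0.6, -0.4]
width: 0.995
grasp_force: 0.0
```

```bash
python3 -c "
from h import *
a=tip(); b=manip.capture('top')
cv2.imwrite('pics/w9.png',np.hstack([cv2.resize(a[100:380,160:480,::-1],(400,350)),cv2.resize(b[180:320,240:400,::-1],(400,350))]))"
```

```text
eef [ 451.3 -314.9  214.6] w 0.995
(np.float32(323.5), np.float32(242.5), np.float32(13.0)) [ 453.7 -314.8  114. ]
```

View pics/w9.png

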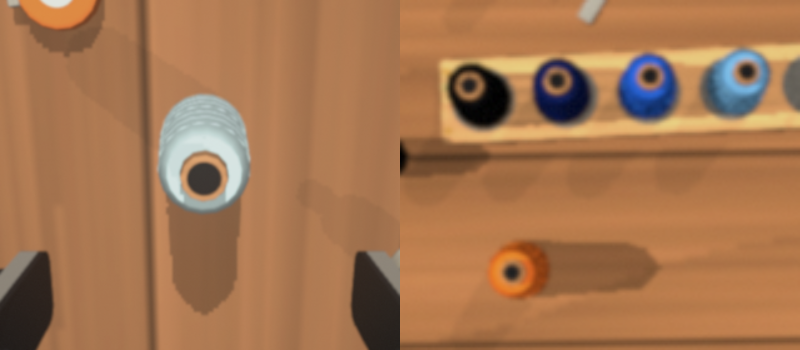

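Navy stands on pin 4. Pale is centred, tip at (323.5,242.5), so I grasp it.

servo_tool(
  plan=[
    [[0,0.002,0.08,0,0,0,85],[0,0,0.08,0,0,0,85],[0,0,0.085,0,0,0,85],[0,0,0,0,0,0,85],[0,0,0,0,0,0,30],[0,0,0,0,0,0,30],[0,0,0,0,0,0,30],[0,0,0,0,0,0,30]],
  ],
)

```text
clock: 22.52
eef_pos: [454.2, -315.9, 70.4]
tcp_rot: [3.138, 0.003, 1.571]
force: [0.6, 0.4, 5.4]
width: 0.567
grasp_force: 60.6
```

servo_tool(
  plan=[
    [[0,0,-0.04,0,0,0,30],[0,0,-0.07,0,0,0,30],[0,0,-0.07,0,0,0,30],[0,0,-0.07,0,0,0,30],[0,0,0,0,0,0,30],[0,0,0,0,0,0,30]],
  ],
)

```text
clock: 23.28
eef_pos: [452.5, -314.8, 218.4]
tcp_rot: [3.141, 0.001, 1.571]
force: [-1.1, -0.3, -1.3]
width: 0.568
grasp_force: 62.3
```

servo_tool(
  plan=[
    [[0.0518,0.0602,0,0,0,0,30],[0.0518,0.0602,0,0,0,0,30],[0.0518,0.0602,0,0,0,0,30],[0.0518,0.0602,0,0,0,0,30],[0.0518,0.0602,0,0,0,0,30],[0.0518,0.0602,0,0,0,0,30],[0,0,0,0,0,0,30],[0,0,0,0,0,0,30]],
  ],
)

```text
clock: 24.28
eef_pos: [668.1, -128.2, 216.0]
tcp_rot: [-3.138, -0.0, 1.572]
force: [0.4, -0.9, -1.6]
width: 0.567
grasp_force: 62.4
```

```bash
python3 - <<'E'
from h import *
m=manip.camera_model("wrist"); s=manip.sense(); a=manip.capture("wrist")
print(s["eef_pos"],m["extrinsics"][:3,3]); cv2.imwrite("pics/w10.png",a[:420,160:520,::-1])
E
```

```text
[ 668.11483104 -128.22776249  215.98662862] [669.48811146 -62.74914983 351.8650876 ]
```

View pics/w10.png

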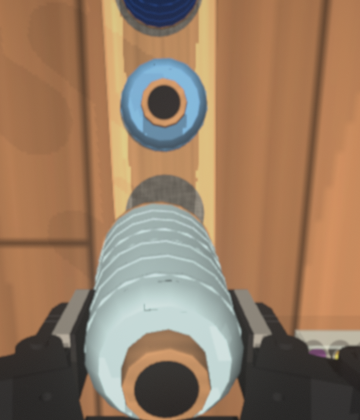

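The pin 1 disc is centred near crop u=165 and the cone foot near u=159. Shift +3 mm in x and lower.

servo_tool(
  plan=[
    [[0.001,0.004,0.02,0,0,0,30],[0,0,0.06,0,0,0,30],[0,0,0.06,0,0,0,30],[0,0,0.04,0,0,0,30],[0,0,0.015,0,0,0,30],[0,0,0.01,0,0,0,30],[0,0,0,0,0,0,30]],
  ],
)

```text
clock: 25.2
eef_pos: [671.9, -128.0, 95.1]
tcp_rot: [3.141, 0.0, 1.571]
force: [0.3, -0.1, -1.0]
width: 0.572
grasp_force: 62.3
```

servo_tool(
  plan=[
    [[0,0,0.003,0,0,0,30],[0,0,0.003,0,0,0,30],[0,0,0.003,0,0,0,30],[0,0,0,0,0,0,30]],
  ],
)

```text
clock: 25.7
eef_pos: [672.1, -127.9, 90.4]
tcp_rot: [3.141, 0.0, 1.571]
force: [-1.9, 1.0, 6.5]
width: 0.568
grasp_force: 63.2
```

Seated at 6.5 N. Release, rise and back off toward the robot.

servo_tool(
  plan=[
    [[0,0,0,0,0,0,85],[0,0,0,0,0,0,85],[0,0,0,0,0,0,85],[0,0,0,0,0,0,85],[0,0,-0.05,0,0,0,85],[0,0,-0.08,0,0,0,85],[0,0,-0.08,0,0,0,85],[0,0,0,0,0,0,85]],
  ],
)

```text
clock: 26.7
eef_pos: [674.4, -128.3, 220.3]
tcp_rot: [3.133, 0.002, 1.571]
force: [-0.7, 0.3, -0.8]
width: 0.991
grasp_force: 0.0
```

servo_tool(
  plan=[
    [[0,-0.07,0,0,0,0,85],[0,-0.08,0,0,0,0,85],[0,-0.08,0,0,0,0,85],[0,-0.08,0,0,0,0,85],[0,0,0,0,0,0,85],[0,0,0,0,0,0,85]],
  ],
)

```text
clock: 27.45
eef_pos: [486.3, -128.0, 215.2]
tcp_rot: [3.141, 0.0, 1.571]
force: [1.0, -0.7, -0.5]
width: 0.999
grasp_force: 0.0
```

```bash
python3 -c "
from h import *
b=manip.capture('top');a=manip.capture('scene')
cv2.imwrite('pics/f.png',np.vstack([cv2.resize(a[170:310,140:440,::-1],(600,280)),cv2.resize(b[180:320,210:510,::-1],(600,280))]))"
```

```text
(no output)
```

View pics/f.png

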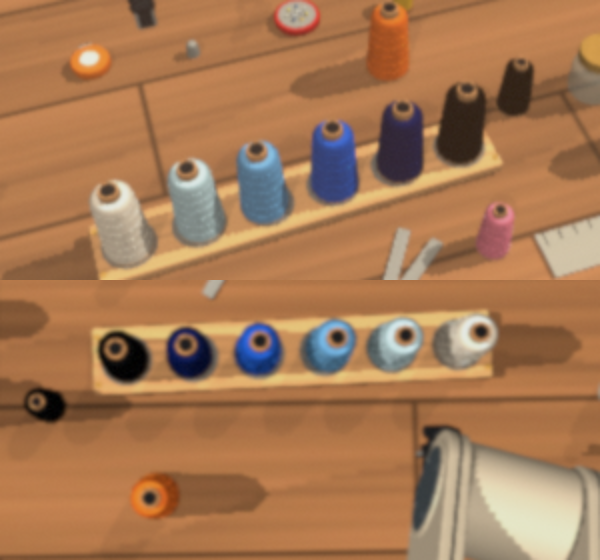

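All six cones stand upright in a light-to-dark row, from white at the right to black at the left in the top view. Handing in.

```bash
python3 -c "
from station import manip
print(manip.close_job())"
```

```text
the job is handed in; nothing more can be done
None
```

The job is handed in at about 27 s on the robot clock: pale, sky, royal and navy stand upright on pins 1–4 between white and black, as the final camera views show; the hand-in call returned no verdict.

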